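Clamp a food sample box in the quick-release press

ROBOT

A 7-joint arm with a two-finger parallel gripper is mounted at the origin on the work surface; the furniture and walls round the work are solid. World frame = base frame: x ahead of the robot, y to its left, z up, the work surface at z = 0. Lengths are in m, angles in rad, forces in N, time in s.
With the tool pointing down it reaches from about 0.425 to 0.875 m from the base axis. Payload 8.4 kg.
Tool frame: the origin (TCP) lies between the finger pads; the fingertips stand 11 mm ahead of it and the grasp point (between the pads) lies 8 mm behind it; z points along the fingers, x is the direction in which the jaws open and shut, and the axes are right-handed (so a half turn about z gives the same grasp; the last joint's range is limited). The gripper opens to 87 mm and grips with 3 to 60 N. Pads are 19 mm wide; open, the fingers measure 117 mm over their backs; the gripper's body (75 mm by 190 mm) begins 51 mm behind the grasp point.
Start: joints at [1.169, 0.333, 0.04, 1.465, -0.013, 1.343, -0.059], TCP at [0.194, -0.62, 0.234] pointing down, gripper open.
Joint ranges: [-2.58, 2.58], [-0.38, 2.09], [-1.3, 1.39], [0.25, 2.4], [-1.5, 4.64], [0.08, 2.09], [-2.65, 2.65]. Speed limits (rad/s): [2.22, 2.22, 2.79, 2.79, 3.14, 3.14, 3.14].

INTERFACE

Orientations are given as a unit quaternion [w, x, y, z].
In Python, from station import robot, readout, cams gives the robot as it stands. The module is installed in compiled form; this text tells all that it offers. Calls block until the motion is done:
- robot.move_to(position, orientation): joint-space move of the TCP to a pose.
- robot.move_straight(position, rotation=None, feed=0.15): straight line of the TCP; rotation=None keeps the orientation; feed is the mean speed in m/s.
- robot.goto_joints(angles): joint-space move.
- robot.set_gripper(opening, grip_force=None): opening from 0.0 (shut) to 1.0 (fully open); grip_force is the grip in N (None keeps the last); returns when the fingers have stopped.
- robot.wait(seconds).
- robot.inverse_kinematics(position, orientation): joint angles nearest the present ones, or None.
- readout.get_state(): the state.
- cams.camera(name): name is "scene" or "top" or "wrist"; returns (picture, depth): 480x640x3 uint8, red, green, blue; 480x640 float32, m along the optical axis (not along the pixel's ray), 0 where there is no reading.
- cams.calibration(name): a dict with "vfov" (degrees; the focal length in pixels is half the picture's height over the tangent of half this angle, whatever the lens; pixels are square), "cx", "cy" (the principal point, pixels), "eye" and "rotation" of the camera in the world. Camera axes: x right, y up, looking along -z (the intrinsics and any distortion apply to the point x, -y, -z); pixel columns grow to the right and rows downward; lengths in m; the calibration is good to about 2 mm. A picture is of the moment at which its call begins: read the wrist's pose just before it. calibration takes no time and is no camera call; for the wrist camera it gives the pose at the moment of the call.
A pose or a line that the arm cannot do raises robot.IKError and nothing moves.
- robot.hand_in(): hands the job in, once; it reports no verdict.
The state is a dict: "time": time; "joints": joint angles; "dq": joint speeds; "joint_torque": joint torques, N m; "position": TCP position; "tcp_rot": TCP orientation; "contact_force": force on the tool from outside, world axes, zero at the start; "ft_torque": the same for the moment, N m; "finger_gap": opening from 0.0 (shut) to 1.0 (fully open).
Only numpy, scipy, OpenCV 4.12 (cv2) and the standard library are available. Lean on these libraries where they do the work, as an engineer would, in place of code of your own. Each camera call takes 0.05 s, during which the arm holds its last target.

TASK

Clamp the closed food sample box that stands on the bed of the hand press: squeeze the release lever against the fixed plate opposite it, slide the crossbar down until the pressure plate just rests lightly on the lid, and let the lever go so that the crossbar locks there. Then turn the screw handle clockwise until the lid is held firmly, without crushing the box. Leave the box where it stands, leave the other things on the worktop alone, and let go of the press.

Things in the scene. Friction and masses are not known exactly. Their poses are not given: they have to be found in the camera images.
- press: Hand press fixed to the worktop: bed 116 x 136 mm, its top 12 mm up, and a square column 24 mm wide, 255 mm high, 165 mm from the screw axis. Origin on the worktop under the vertical screw axis; +x points to the column, z up. A crossbar reaches from the column over the bed, bearing two upright squeeze plates and, over the bed, the screw with its handle.
- crossbar (a joint): Distance the crossbar has been lowered, m, 0 (top) to 0.1; begins at 0 to 0.045. A pawl on the release lever locks it to 5.5 mm teeth on the column unless the lever is squeezed; do not force it down over the teeth. Freed, it stays up by friction: 1 to 2 N pushes it down, 12 N lifts it. Once locked it may rise by up to 7 mm, until the pawl is home, when the screw presses the plate on the lid.
- release_lever (a joint): Angle of the sprung release lever, rad: 0 let go with its pawl home in the teeth, up to 0.06 let go with the pawl still on a tooth, 0.18 squeezed to its stop (crossbar free). Its upright plate, 45 mm from its vertical pin, moves 8 mm towards the fixed plate. About 11 N on the plate starts it, 14 N holds it at the stop; grip with 20 to 30 N.
- squeeze_grip (a point): Point on the crossbar midway between the upright squeeze plates: 16 mm below their tops, 24 mm above the crossbar's top, 75 mm from the screw axis. Axes as the press's. Fixed plate (aluminium) at -y, lever plate (dark steel) at +y, each 26 mm wide along x, 6 thick; 46 mm over the outer faces, 38 squeezed. Grip both outer faces from above, closing along y; the fixed plate does not yield.
- screw_handle: The black handle bar on the screw. Turning it clockwise (seen from above) lowers handle and plate together 6 mm a rad. Self-locking: 0.38 N m turns it, plus 0.006 N m for each newton on the lid (0.62 N m gives 40 N). The bar sits on a torsion spring (1.5 N m a rad), so it winds up about 0.25 rad before the screw turns and springs back when let go; torque is felt also at rest. Grip with 40 N.
- handle_grip (a point): Centre of the handle bar, 56 mm long, 12 mm thick and 24 mm high, on the screw axis, 12 mm below the bar's top; its underside clears the crossbar by 15 to 36 mm. The bar lies along the point's x; the point turns and sinks with the handle, z up. Grip across the 12 mm from above; do not press it down. The bar begins turned 0 to 1.5 rad clockwise from the press's x.
- pressure_plate: Rubber-faced steel pressure plate, 56 x 84 x 8 mm, under the screw; origin at the centre of its underside, the face that meets the lid. The lid should be held with about 40 N: under 25 N the box can slip out, over 60 N it cracks. Resting lightly means less than 20 N. The screw can lower it at least 20 mm from its start.
- sample_box: The sample box to clamp, closed plastic box with white snap lid, 69 x 103 x 48 mm, loose on the bed, about 0.14 kg; origin at the centre of its underside, z up, long side along its y.
- lid_top (a point): Centre of the top of that box's lid, 46 mm above its underside.
- label_roll: Roll of labels, 60 mm across, 30 mm high, beside the press; leave alone. Origin under its centre.
- kitchen_timer: Round kitchen timer, 63 mm across, 56 mm high, beside the press; leave alone. Origin under its centre.
- stored_box_a: Sample box with green lid, 69 x 103 x 48 mm, already done; leave alone. Origin under its centre.
- stored_box_b: Sample box with blue lid, 69 x 103 x 48 mm, already done; leave alone. Origin under its centre.
- salt_shaker: Salt shaker, 44 mm across, 90 mm high; leave alone. Origin under its centre.
- spice_jar: Spice jar, 42 mm across, 96 mm high; leave alone. Origin under its centre.
- small_bowl: Steel bowl, 112 mm across, 45 mm high; leave alone. Origin under its centre.
Not all that is in view belongs to the job. What is meant by the sample_box is not pink, and is the larger of those in its own colour.

How it is judged:
By the outcome, as a careful person would: the job done as asked, in the order asked, and still so for the second after the job is handed in, with the robot touching nothing.
It also fails if it takes over 58 s, if anything falls off the work surface, if the arm or the gripper's body presses on something with over 40 N, if the wrist force passes 120 N, or if a joint passes its speed limit or range.

## Working session

There is one attempt and no reset: what is moved stays moved. The work goes in short steps, each a Python script; the robot and the scene stay as the last script left them, time stands still between calls to the robot, and variables do not carry over. Pictures are saved under pics/ and viewed, and the job is handed in when it is done.

```bash
mkdir -p pics; ls
python3 - <<'E'
from station import robot, readout, cams
import cv2, numpy as np
s=readout.get_state(); print(s)
for n in ("scene","top","wrist"):
    c=cams.calibration(n); print(n,c)
    p,d=cams.camera(n); cv2.imwrite(f"pics/{n}0.png",p[:,:,::-1]); np.save(f"{n}0.npy",d); print(d.min(),d.max())
E
```

```text
pics
{'time': 0.0, 'joints': array([ 1.16881745,  0.33393329,  0.03983912,  1.46623468, -0.01339803,
        1.3433268 , -0.05847909]), 'dq': array([-0.00094292, -0.0005348 , -0.00075813,  0.00178433, -0.00043787,
        0.00047492,  0.00079005]), 'joint_torque': array([-1.12755555e-03, -6.56338978e+01,  1.33495588e+00, -4.03811646e+01,
       -5.98012330e-02,  4.47124382e-02,  1.10454753e-04]), 'position': array([ 0.19367316, -0.62000869,  0.23266223]), 'tcp_rot': array([-4.42525875e-04,  8.05670104e-01, -5.92363921e-01, -6.88282391e-04]), 'contact_force': array([-0.09548495,  0.63681696,  0.05207613]), 'ft_torque': array([ 0.06665248,  0.03601303, -0.01276515]), 'finger_gap': 0.99589729533817}
scene {'vfov': 52.83687484047973, 'cx': 307.9338111127158, 'cy': 232.3514053768838, 'eye': array([-0.26595178,  0.95292023,  0.66307927]), 'rotation': array([-0.2233234 , -0.14146717,  0.52307115,  0.81025321])}
0.0 3.9999962
top {'vfov': 50.127716183929294, 'cx': 313.96442724023814, 'cy': 232.72162899482237, 'eye': array([ 0.15457037, -0.03686636,  1.38718047]), 'rotation': array([ 0.7123591 ,  0.05179595, -0.05688983, -0.69758529])}
0.0 2.411997
wrist {'vfov': 60.907669688283164, 'cx': 318.7038704167281, 'cy': 241.62735645164128, 'eye': array([ 0.25848574, -0.60014755,  0.3836203 ]), 'rotation': array([ 0.79924178, -0.10011173,  0.07531169, -0.5878081 ])}
0.0 0.44047987
```

View pics/scene0.png

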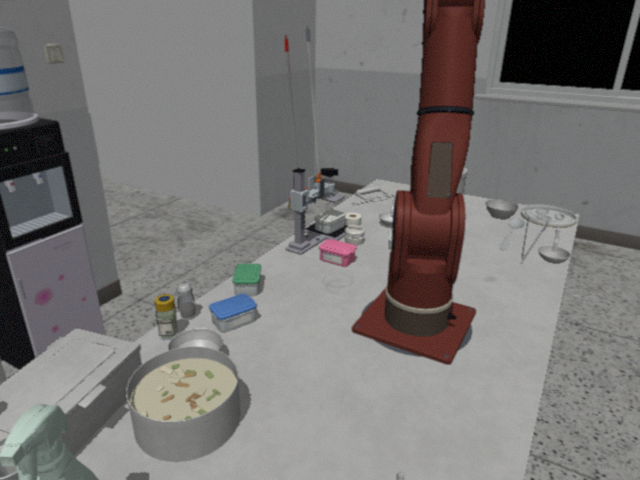

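View pics/top0.png

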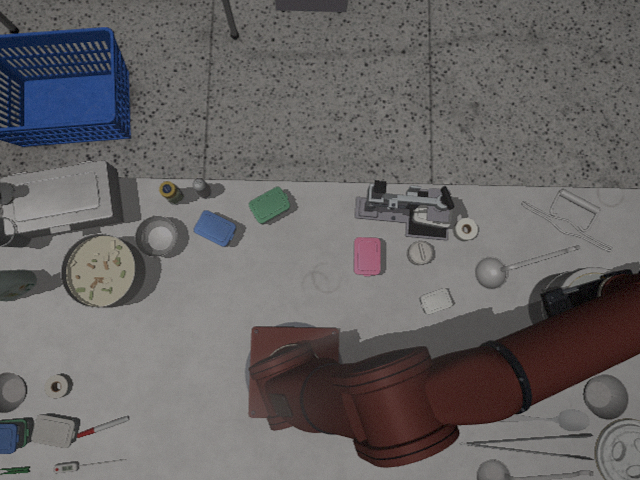

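View pics/wrist0.png

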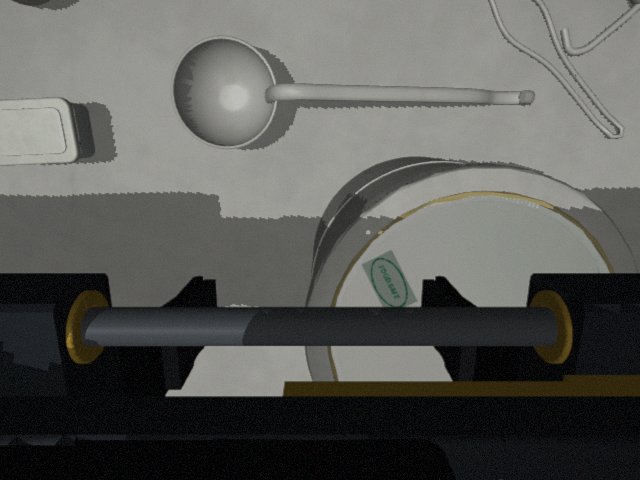

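```bash
cat > h.py <<'E'
import numpy as np, cv2
from scipy.spatial.transform import Rotation as R
def rot(q): q=np.asarray(q); return R.from_quat([q[1],q[2],q[3],q[0]])
def pts(c,d,uv):
    # pixel -> world with depth (pinhole)
    uv=np.atleast_2d(uv).astype(float); f=240/np.tan(np.radians(c['vfov']/2))
    z=np.array([d[int(round(v)),int(round(u))] for u,v in uv])
    p=np.c_[(uv[:,0]-c['cx'])/f*z,-(uv[:,1]-c['cy'])/f*z,-z]
    return rot(c['rotation']).apply(p)+c['eye']
def cloud(c,d):
    v,u=np.mgrid[:480,:640]; f=240/np.tan(np.radians(c['vfov']/2))
    p=np.stack([(u-c['cx'])/f*d,-(v-c['cy'])/f*d,-d],-1).reshape(-1,3)
    return (rot(c['rotation']).apply(p)+c['eye']).reshape(480,640,3)
def ray(c,uv,h):
    uv=np.atleast_2d(uv).astype(float); f=240/np.tan(np.radians(c['vfov']/2))
    r=rot(c['rotation']).apply(np.c_[(uv[:,0]-c['cx'])/f,-(uv[:,1]-c['cy'])/f,-np.ones(len(uv))])
    return c['eye']+r*((h-c['eye'][2])/r[:,2])[:,None]
E
python3 - <<'E'
from h import *; from station import cams
p=cv2.imread('pics/top0.png'); cv2.imwrite('pics/top0c.png',cv2.resize(p[165:265,335:490],None,fx=5,fy=5,interpolation=cv2.INTER_CUBIC))
p=cv2.imread('pics/scene0.png'); cv2.imwrite('pics/scene0c.png',cv2.resize(p[160:270,275:405],None,fx=5.4,fy=5.4,interpolation=cv2.INTER_CUBIC))
c=cams.calibration('top'); d=np.load('top0.npy')
for n,uv in dict(col=(379,186),handle=(447,198),box=(432,216),bed=(425,234),bedl=(368,212),pink=(368,256),wbox=(437,300),roll=(467,222),timer=(420,253),table=(350,290)).items(): print(n,pts(c,d,uv).round(3))
E
```

```text
col [[ 0.441 -0.189  0.252]]
handle [[ 0.425 -0.352  0.218]]
box [[ 0.399 -0.338  0.127]]
bed [[ 0.371 -0.346  0.013]]
bedl [[ 0.426 -0.19   0.026]]
pink [[ 0.304 -0.188  0.046]]
wbox [[ 0.193 -0.371  0.034]]
roll [[ 0.403 -0.456  0.031]]
timer [[ 0.314 -0.323  0.052]]
table [[ 0.216 -0.145  0.002]]
```

View pics/top0c.png

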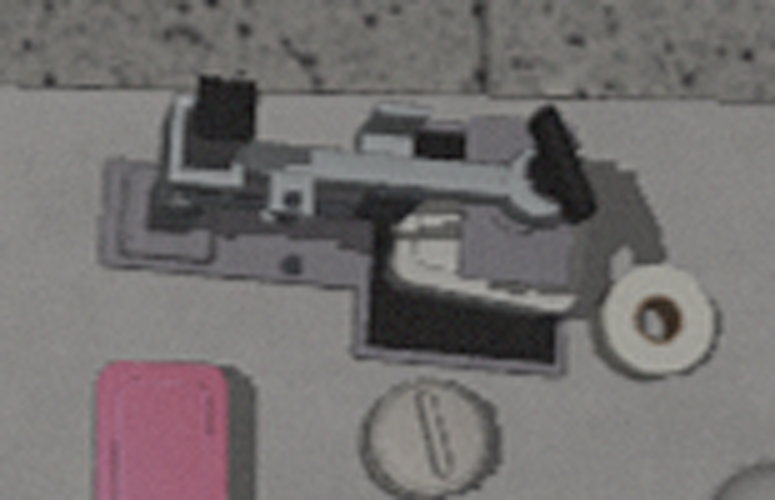

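View pics/scene0c.png

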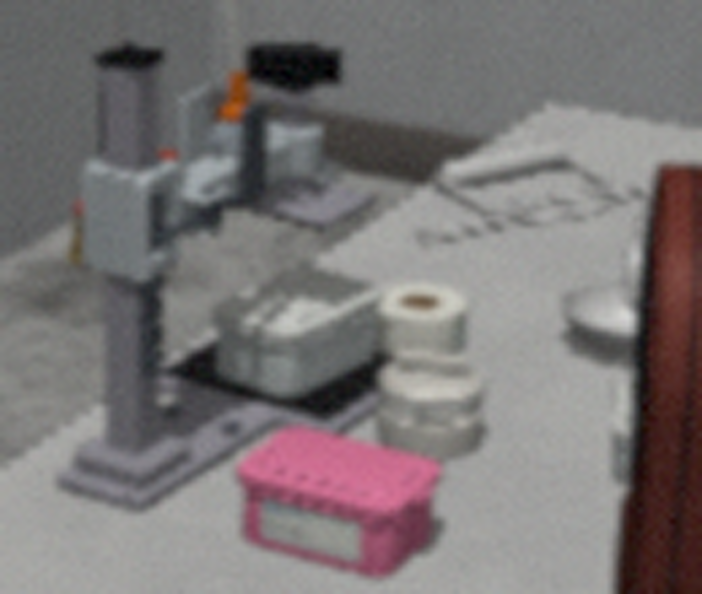

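Run:
```python
from h import *; from station import cams,robot,readout
s=readout.get_state(); c=cams.calibration('wrist')
T=rot(s['tcp_rot']); print(T.as_matrix().round(2)); print('cam in tool',T.inv().apply(c['eye']-s['position']), 'look',T.inv().apply(rot(c['rotation']).apply([0,0,-1])))
d=np.load('top0.npy'); ct=cams.calibration('top'); P=cloud(ct,d)[165:265,335:490]
# plan view extraction: points by height
q=P.reshape(-1,3)
for lo,hi in((0.245,.26),(0.2,0.24),(.15,.2),(.1,.15),(.05,.1),(.008,.03)):
    m=(q[:,2]>lo)&(q[:,2]<hi); print(lo,hi,m.sum(),q[m].min(0).round(3) if m.any() else'',q[m].max(0).round(3)if m.any() else'')
for yaw in (0,np.pi):
  for pos in ([.42,-.28,.4],[.42,-.28,.2],[.42,-.35,.2]):
    M=R.from_euler('z',yaw)*R.from_euler('x',np.pi); x,y,z,w=M.as_quat(); print(yaw,pos,robot.inverse_kinematics(pos,[w,x,y,z]))
```

```text
[[ 0.3  -0.95 -0.  ]
 [-0.95 -0.3   0.  ]
 [-0.    0.   -1.  ]]
cam in tool [ 1.24331867e-04 -6.77808381e-02 -1.50867808e-01] look [-0.00136208  0.24843065  0.96864873]
0.245 0.26 152 [ 0.426 -0.203  0.245] [ 0.456 -0.175  0.259]
0.2 0.24 277 [ 0.402 -0.367  0.2  ] [ 0.458 -0.177  0.24 ]
0.15 0.2 946 [ 0.402 -0.363  0.15 ] [ 0.465 -0.17   0.2  ]
0.1 0.15 492 [ 0.386 -0.385  0.102] [ 0.471 -0.171  0.15 ]
0.05 0.1 511 [ 0.282 -0.41   0.05 ] [ 0.45  -0.153  0.099]
0.008 0.03 1540 [ 0.288 -0.519  0.008] [ 0.509 -0.142  0.03 ]
0 [0.42, -0.28, 0.4] [ 0.85425707  0.0177578  -0.35801425  1.50063299  0.00623124  1.62432656
  0.49662797]
0 [0.42, -0.28, 0.2] [ 0.85639517  0.08231347 -0.37322341  1.84112643  0.03188278  1.22395902
  0.47348082]
0 [0.42, -0.35, 0.2] [ 0.90368456  0.1651113  -0.32210168  1.74991085  0.0551289   1.23539256
  0.56751012]
3.141592653589793 [0.42, -0.28, 0.4] [ 6.46582608e-01  7.69616913e-03 -1.47428698e-01  1.51000050e+00
  1.13212017e-03  1.62397944e+00 -2.64237426e+00]
3.141592653589793 [0.42, -0.28, 0.2] [ 0.60616072  0.06740214 -0.1109062   1.85284596  0.00793273  1.22176753
 -2.64880128]
3.141592653589793 [0.42, -0.35, 0.2] [ 6.14826842e-01  1.47114852e-01 -1.63589715e-03  1.76434457e+00
  2.54418034e-04  1.23013344e+00 -2.52846904e+00]
```

Run:
```python
from h import *; from station import cams,robot,readout
q=[0,1,0,0]
robot.move_to([0.41,-.38,.42],q)
s=readout.get_state();print(s['time'],s['position'],s['joints'].round(2))
c=cams.calibration('wrist');p,d=cams.camera('wrist'); cv2.imwrite('pics/w1.png',p[:,:,::-1]); np.savez('w1.npz',d=d,p=p,**c)
```

```text
1.5417 [ 0.40905455 -0.38115734  0.41907752] [ 0.92  0.13 -0.29  1.34  0.04  1.67  0.64]
```

View pics/w1.png

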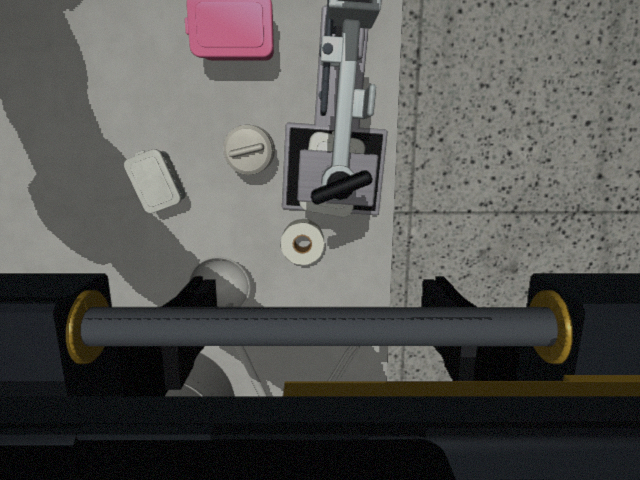

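Run:
```python
from h import *
p=cv2.imread('pics/w1.png'); cv2.imwrite('pics/w1c.png',cv2.resize(p[0:220,270:400],None,fx=2.7,fy=2.7,interpolation=cv2.INTER_CUBIC))
z=np.load('w1.npz'); c={k:z[k] for k in('vfov','cx','cy','eye','rotation')}; d=z['d']
P=cloud(c,d)
h=P[0:220,270:400,2]; v=(np.clip(h,0,.26)/.26*255).astype(np.uint8)
cv2.imwrite('pics/w1h.png',cv2.resize(cv2.applyColorMap(v,cv2.COLORMAP_JET),None,fx=2.7,fy=2.7,interpolation=cv2.INTER_NEAREST))
for n,uv in dict(bar=(325,193),bar2=(360,180),hub=(328,178),arm=(343,100),plate=(310,180),alplate=(371,100),lever=(325,90),pin=(327,48),bed=(292,170),box=(318,140),boxfront=(330,210)).items(): print(n,pts(c,d,uv).round(4))
# section along rows: heights
for r in (60,75,85,92,100,108,115): print(r,[(u,*(P[r,u]*1000).round().astype(int)) for u in range(316,384,3)])
```

```text
bar [[ 0.4143 -0.3599  0.2182]]
bar2 [[ 0.4442 -0.3489  0.2185]]
hub [[ 0.4173 -0.3492  0.1955]]
arm [[ 0.4318 -0.2794  0.1651]]
plate [[ 0.3992 -0.3578  0.1263]]
alplate [[ 0.4533 -0.283   0.2061]]
lever [[ 0.4144 -0.2747  0.2052]]
pin [[ 0.4167 -0.235   0.1688]]
bed [[ 0.3721 -0.3557  0.0107]]
box [[ 0.4077 -0.3162  0.0578]]
boxfront [[ 0.4226 -0.4026  0.0572]]
60 [(316, np.int64(405), np.int64(-216), np.int64(-1)), (319, np.int64(409), np.int64(-218), np.int64(9)), (322, np.int64(412), np.int64(-245), np.int64(166)), (325, np.int64(415), np.int64(-245), np.int64(166)), (328, np.int64(418), np.int64(-244), np.int64(165)), (331, np.int64(420), np.int64(-245), np.int64(167)), (334, np.int64(423), np.int64(-245), np.int64(166)), (337, np.int64(426), np.int64(-245), np.int64(166)), (340, np.int64(429), np.int64(-245), np.int64(166)), (343, np.int64(431), np.int64(-245), np.int64(166)), (346, np.int64(434), np.int64(-245), np.int64(165)), (349, np.int64(437), np.int64(-245), np.int64(167)), (352, np.int64(440), np.int64(-245), np.int64(166)), (355, np.int64(442), np.int64(-245), np.int6
[... 7025 characters left out ...]
, np.int64(166)), (346, np.int64(435), np.int64(-293), np.int64(168)), (349, np.int64(438), np.int64(-293), np.int64(166)), (352, np.int64(441), np.int64(-293), np.int64(163)), (355, np.int64(443), np.int64(-293), np.int64(164)), (358, np.int64(446), np.int64(-293), np.int64(165)), (361, np.int64(449), np.int64(-293), np.int64(163)), (364, np.int64(450), np.int64(-294), np.int64(182)), (367, np.int64(451), np.int64(-295), np.int64(202)), (370, np.int64(453), np.int64(-295), np.int64(206)), (373, np.int64(481), np.int64(-284), np.int64(1)), (376, np.int64(485), np.int64(-284), np.int64(1)), (379, np.int64(489), np.int64(-284), np.int64(-1)), (382, np.int64(493), np.int64(-284), np.int64(-1))]
```

View pics/w1c.png

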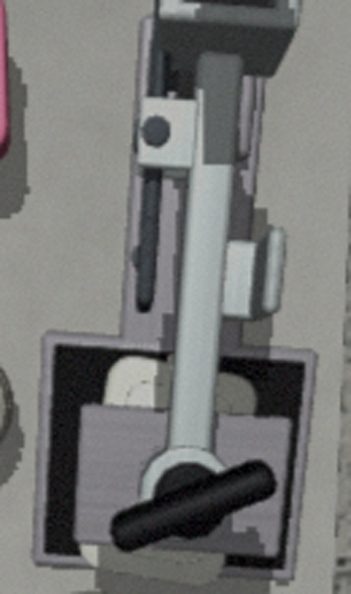

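View pics/w1h.png

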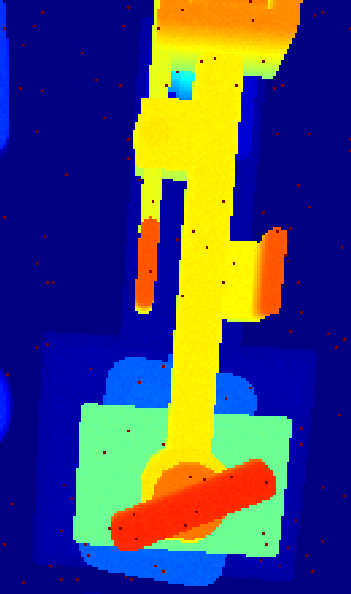

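Run:
```python
from h import *; from station import robot
z=np.load('w1.npz'); c={k:z[k] for k in('vfov','cx','cy','eye','rotation')}; d=z['d']
P=cloud(c,d); 
def sel(r0,r1,u0,u1,lo,hi):
    m=np.zeros((480,640),bool); m[r0:r1,u0:u1]=True; m&=(P[...,2]>lo)&(P[...,2]<hi); m=cv2.morphologyEx(m.astype(np.uint8),cv2.MORPH_OPEN,np.ones((2,2)))>0
    q=P[m]; (cx,cy),wh,a=cv2.minAreaRect(q[:,:2].astype(np.float32)*1000)
    bx=cv2.boxPoints(((cx,cy),wh,a)); e=[bx[1]-bx[0],bx[2]-bx[1]]; e=max(e,key=np.linalg.norm); 
    print(len(q),'ctr',round(cx,1),round(cy,1),'size',np.round(wh,1),'axis',np.round(e/np.linalg.norm(e),3),'yaw',round(np.degrees(np.arctan2(e[1],e[0])),1),'z',np.median(q[:,2]).round(4)); return q
print('handle');sel(160,220,300,380,.211,.228)
print('plates al, lever'); sel(70,130,360,385,.2,.212); sel(70,130,310,335,.2,.212)
print('arm'); sel(75,150,336,352,.16,.17)
print('pplate');sel(140,220,295,385,.12,.132)
print('box');sel(125,220,295,385,.05,.065)
print('bed');sel(115,220,280,395,.006,.02)
print('column top');sel(0,30,310,385,.24,.27)
for a in (0,3,5):
  for pos in ([.435,-.28,.3],[.435,-.28,.185],[.435,-.28,.12],[.424,-.35,.13]):
    M=R.from_euler('z',np.pi-np.radians(a))*R.from_euler('x',np.pi); x,y,zz,w=M.as_quat(); print(a,pos,np.round(robot.inverse_kinematics(pos,[w,x,y,zz]),2))
```

```text
handle
875 ctr 435.0 -358.5 size [80.7 62.6] axis [0.147 0.989] yaw 81.6 z 0.2176
plates al, lever
228 ctr 453.0 -288.9 size [98.9 28.5] axis [0.8   0.601] yaw 36.9 z 0.2054
219 ctr 415.3 -279.4 size [70.   8.3] axis [0.146 0.989] yaw 81.6 z 0.2055
arm
1119 ctr 437.4 -293.2 size [67.6 39.2] axis [0.31  0.951] yaw 71.9 z 0.1659
pplate
2335 ctr 437.4 -359.7 size [ 80.7 104.9] axis [ 0.985 -0.172] yaw -9.9 z 0.1257
box
1160 ctr 427.1 -364.0 size [112.2  73.8] axis [0.175 0.985] yaw 79.9 z 0.0578
bed
3310 ctr 430.2 -351.3 size [130.2 137.2] axis [ 0.997 -0.071] yaw -4.1 z 0.0109
column top
0 ctr 0.0 0.0 size [0. 0.] axis [nan nan] yaw 0.0 z nan
0 [0.435, -0.28, 0.3] [-0.48  0.    0.99  1.72 -0.    1.42 -2.64]
0 [0.435, -0.28, 0.185] [-0.62  0.18  1.24  1.89 -0.19  1.2  -2.46]
0 [0.435, -0.28, 0.12] [-0.56  0.34  1.24  1.96 -0.36  1.09 -2.31]
0 [0.424, -0.35, 0.13] [ 0.72  0.22 -0.13  1.83  0.03  1.09 -2.56]<stdin>:8: RuntimeWarning: invalid value encountered in divide
  return _methods._mean(a, axis=axis, dtype=dtype,
  ret = ret.dtype.type(ret / rcount)
Traceback (most recent call last):
TypeError: unsupported operand type(s) for *: 'NoneType' and 'float'
```

```bash
cat >> h.py <<'E'
def sel(P,r0,r1,u0,u1,lo,hi,nm=''):
    m=np.zeros((480,640),bool); m[r0:r1,u0:u1]=True; m&=(P[...,2]>lo)&(P[...,2]<hi)
    n,l,st,_=cv2.connectedComponentsWithStats(m.astype(np.uint8),connectivity=4); k=1+np.argmax(st[1:,4]); q=P[l==k]
    (cx,cy),wh,a=cv2.minAreaRect(q[:,:2].astype(np.float32)*1000)
    bx=cv2.boxPoints(((cx,cy),wh,a)); e=max([bx[1]-bx[0],bx[2]-bx[1]],key=np.linalg.norm); e=e/np.linalg.norm(e)
    C=np.cov(q[:,:2].T); w,V=np.linalg.eigh(C); v=V[:,1]; v=v*np.sign(v[1])
    print(nm,len(q),'ctr',round(cx,1),round(cy,1),'mean',(q[:,:2].mean(0)*1000).round(1),'size',np.round(wh,1),'yaw',round(np.degrees(np.arctan2(e[1],e[0])),1),'pca',round(np.degrees(np.arctan2(v[1],v[0])),1),'z',np.median(q[:,2]).round(4)); return q
E
python3 - <<'E'
from h import *; from station import robot
z=np.load('w1.npz'); c={k:z[k] for k in('vfov','cx','cy','eye','rotation')}; d=cv2.medianBlur(z['d'],3)
P=cloud(c,d)
sel(P,160,220,300,380,.211,.228,'handle');
sel(P,70,130,355,385,.2,.212,'al'); sel(P,70,130,310,335,.2,.212,'lever')
sel(P,125,145,330,355,.16,.17,'arm');sel(P,60,80,337,360,.16,.17,'arm2')
sel(P,140,220,295,385,.12,.132,'pplate');
sel(P,125,220,295,385,.05,.065,'box')
sel(P,0,220,280,395,.006,.02,'bed')
v=P[:4,300:390].reshape(-1,3); print(v[v[:,2]>.2].round(3)[::12])
E
```

```text
handle 887 ctr 428.0 -355.7 mean [ 428.1 -355.2] size [55.6 12.3] yaw 21.1 pca 21.1 z 0.2176
al 231 ctr 453.4 -282.5 mean [ 453.1 -282.6] size [25.1  6.1] yaw 86.5 pca 85.9 z 0.2055
lever 219 ctr 413.5 -279.8 mean [ 413.5 -279.7] size [25.1  6. ] yaw 85.8 pca 85.2 z 0.2056
arm 333 ctr 431.3 -310.8 mean [ 431.1 -310.7] size [18.8 16. ] yaw 85.9 pca 74.4 z 0.1657
arm2 360 ctr 434.8 -252.8 mean [ 435.1 -252.6] size [17.8 16.6] yaw 0.5 pca 92.6 z 0.166
pplate 1254 ctr 403.3 -353.6 mean [ 400.4 -348.8] size [56.9 34.5] yaw 85.8 pca 69.6 z 0.1257
box 552 ctr 416.8 -400.8 mean [ 419.6 -400.3] size [16.5 68.5] yaw -5.4 pca 173.7 z 0.0577
bed 2630 ctr 390.8 -312.7 mean [ 391.  -314.9] size [201.8  61. ] yaw 69.0 pca 67.5 z 0.0103
[]
```

```bash
cat >> h.py <<'E'
def quat(yaw):  # tool down, tool x at angle yaw
    x,y,z,w=(R.from_euler('z',yaw)*R.from_euler('x',np.pi)).as_quat(); return [w,x,y,z]
PY=np.radians(86.0); PX=np.array([np.cos(PY),np.sin(PY),0]); PYv=np.array([-np.sin(PY),np.cos(PY),0])
GRIP=np.array([.4334,-.2812,0]); SCREW=np.array([.4280,-.3558,0])
def yawof(q): m=rot(q).as_matrix(); return np.arctan2(m[1,0],m[0,0])
def show(s,b=0):
    print(round(s['time'],2),'pos',s['position'].round(4),'F',(s['contact_force']).round(2),'T',s['ft_torque'].round(3),'gap',round(s['finger_gap']*87,1),'yaw',np.degrees(yawof(s['tcp_rot'])).round(2))
E
python3 - <<'E'
from h import *; from station import robot,readout,cams
q=quat(PY-np.pi/2)
t=GRIP-0.004*PYv   # 4 mm toward the fixed plate
show(readout.get_state())
robot.move_to(t+[0,0,.27],q); robot.wait(.2); show(readout.get_state())
c=cams.calibration('wrist');p,d=cams.camera('wrist'); cv2.imwrite('pics/w2.png',p[:,:,::-1]); np.savez('w2.npz',d=d,p=p,**c)
P=cloud(c,cv2.medianBlur(d,3)); m=(P[...,2]>.2)&(P[...,2]<.211)&(d>0); n,l,st,ce=cv2.connectedComponentsWithStats(m.astype(np.uint8)); print([(st[k].tolist(),(P[l==k].mean(0)*1000).round(1)) for k in range(1,n) if st[k,4]>80])
E
```

```text
1.59 pos [ 0.409  -0.3812  0.419 ] F [-1.59 -0.75 -0.74] T [-0.025 -0.125 -0.014] gap 87.1 yaw -0.18
2.55 pos [ 0.4377 -0.2829  0.2713] F [ 0.75 -0.19  0.25] T [ 0.015 -0.133 -0.019] gap 87.1 yaw -4.1
[([341, 235, 12, 47, 484], array([ 453.6, -281.6,  205.1])), ([270, 236, 12, 46, 490], array([ 414.2, -278.7,  205.1])), ([267, 352, 89, 44, 799], array([ 429.2, -349.5,  205.4]))]
```

View pics/w2.png

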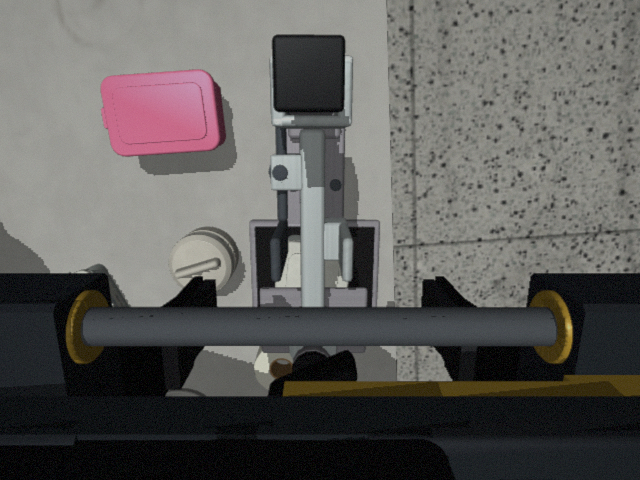

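Run:
```python
from h import *; from station import robot,readout,cams
t=np.array([.4337,-.2806,0])-0.004*PYv-.003*PX
robot.move_straight(t+[0,0,.1815],quat(PY-np.pi/2)); robot.wait(.2);show(readout.get_state())
robot.set_gripper(0.0,25); robot.wait(.1);show(readout.get_state())
c=cams.calibration('wrist');p,d=cams.camera('wrist'); cv2.imwrite('pics/w3.png',p[:,:,::-1])
```

```text
3.54 pos [ 0.438  -0.2841  0.1825] F [ 0.49  0.08 -0.65] T [-0.002 -0.097  0.012] gap 87.2 yaw -4.0
4.52 pos [ 0.4375 -0.2839  0.1807] F [  3.79  -2.5  -11.68] T [-0.69  -0.726 -0.059] gap 38.1 yaw -4.0
```

View pics/w3.png

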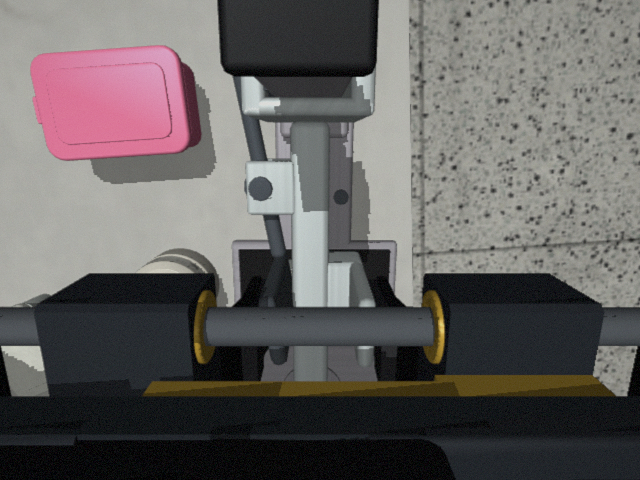

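Run:
```python
from h import *; from station import robot,readout,cams
s=readout.get_state(); xy=s['position'].copy(); q=quat(PY-np.pi/2)
t=np.array([.4337,-.2806,0])-0.004*PYv-.003*PX
for dz in (.010,.035,.053):
    robot.move_straight(t+[0,0,.1815-dz],q,feed=.06); robot.wait(.15); show(readout.get_state())
```

```text
5.03 pos [ 0.4374 -0.2839  0.1704] F [  4.47  -4.15 -13.02] T [-0.745 -0.758 -0.028] gap 38.2 yaw -4.0
5.75 pos [ 0.4374 -0.2839  0.1453] F [  4.62  -3.99 -12.25] T [-0.837 -0.761 -0.051] gap 38.0 yaw -4.0
6.35 pos [ 0.4375 -0.284   0.1272] F [  4.41  -4.49 -11.62] T [-0.902 -0.723 -0.019] gap 38.0 yaw -4.0
```

Run:
```python
from h import *; from station import robot,readout,cams
q=quat(PY-np.pi/2)
t=np.array([.4337,-.2806,0])-0.004*PYv-.003*PX
for dz in np.arange(.0545,.0640,.00075):
    robot.move_straight(t+[0,0,.1815-dz],q,feed=.01); s=readout.get_state(); robot.wait(.1); s2=readout.get_state()
    print(round(dz*1000,2),s2['position'][2].round(5),s['contact_force'].round(1),s2['contact_force'].round(1),s2['ft_torque'].round(2))
    if s2['contact_force'][2]>-5: break
print(s2['time'])
```

```text
54.5 0.12656 [ 3.2 -3.4 -9.3] [  3.6  -4.1 -10.8] [-0.82 -0.6  -0.04]
55.25 0.1263 [ 1.  -3.1 -5.4] [ 1.  -2.7 -5.7] [-0.63 -0.15  0.01]
56.0 0.12572 [-0.1 -1.9 -0.8] [ 0.3 -2.7  0.8] [-0.47  0.23  0.01]
7.45
```

Run:
```python
from h import *; from station import robot,readout,cams
q=quat(PY-np.pi/2)
t=np.array([.4337,-.2806,0])-0.004*PYv-.003*PX
for dz in np.arange(.0565,.0640,.0005):
    robot.move_straight(t+[0,0,.1815-dz],q,feed=.01); robot.wait(.06); s2=readout.get_state()
    print(round(dz*1000,2),s2['position'][2].round(5),s2['contact_force'].round(1),s2['ft_torque'].round(2))
    if s2['contact_force'][2]>6: break
print(s2['time'])
```

```text
56.5 0.1251 [-1.1 -2.8  1.2] [-0.47  0.23  0.  ]
57.0 0.12446 [-0.2 -2.7  0.4] [-0.53  0.13 -0.  ]
57.5 0.12396 [-0.2 -3.  -0.4] [-0.68  0.09  0.04]
58.0 0.12348 [ 0.9 -3.9 -0.7] [-0.74 -0.01  0.04]
58.5 0.12298 [ 0.4 -2.7 -0.4] [-0.79  0.06  0.01]
59.0 0.1225 [ 0.7 -3.8 -0.9] [-0.75  0.03 -0.02]
59.5 0.12197 [ 0.1 -3.3 -0.1] [-0.85  0.04 -0.04]
60.0 0.12148 [-0.1 -4.6 -0.7] [-0.86  0.01 -0.03]
60.5 0.12103 [-0.7 -3.4  1.1] [-0.88  0.11 -0.02]
61.0 0.12101 [-1.5 -3.   6.3] [-0.58  0.47 -0.01]
10.5333
```

Run:
```python
from h import *; from station import robot,readout,cams
robot.set_gripper(0.9); show(readout.get_state())
s=readout.get_state(); p=s['position']
robot.move_straight([p[0],p[1],.30],feed=.25); show(readout.get_state())
robot.move_to([.412,-.372,.36],[0,1,0,0]); robot.wait(.2); show(readout.get_state())
c=cams.calibration('wrist');p,d=cams.camera('wrist'); cv2.imwrite('pics/w4.png',p[:,:,::-1]); np.savez('w4.npz',d=d,p=p,**c)
P=cloud(c,cv2.medianBlur(d,3)); v=(np.clip(P[...,2],0,.26)/.26*255).astype(np.uint8)
cv2.imwrite('pics/w4h.png',np.hstack([cv2.resize(p[:300,220:420,::-1],None,fx=1.9,fy=1.9),cv2.resize(cv2.applyColorMap(v,cv2.COLORMAP_JET)[:300,220:420],None,fx=1.9,fy=1.9)]))
```

```text
11.47 pos [ 0.4375 -0.2839  0.1205] F [-0.54  0.78  0.01] T [-0.026 -0.116  0.066] gap 78.6 yaw -4.0
12.34 pos [ 0.4369 -0.2836  0.2985] F [-0.63  0.15 -0.29] T [-0.003 -0.112  0.024] gap 78.0 yaw -4.0
13.06 pos [ 0.4123 -0.3707  0.3589] F [-0.32 -0.51  0.06] T [-0.033 -0.047  0.001] gap 78.2 yaw 0.11
```

View pics/w4h.png

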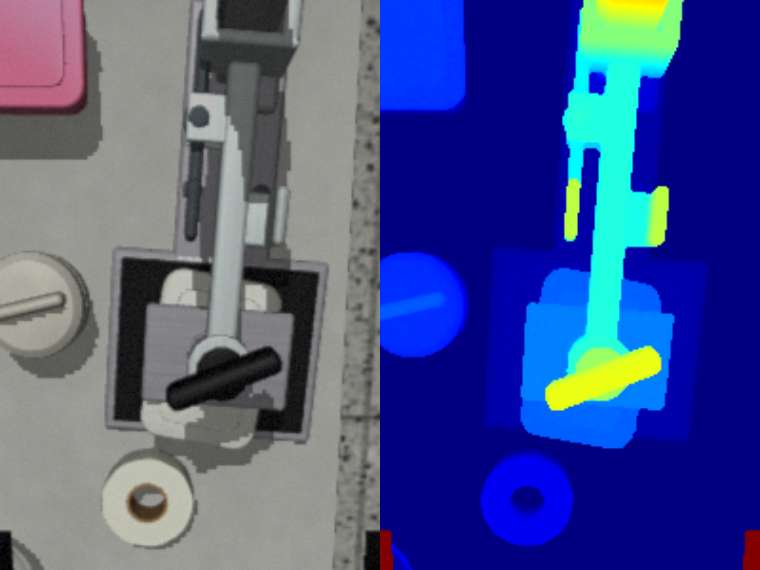

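Run:
```python
from h import *; from station import robot
z=np.load('w4.npz'); c={k:z[k] for k in('vfov','cx','cy','eye','rotation')}; P=cloud(c,cv2.medianBlur(z['d'],3))
zz=P[150:220,300:380,2]
sel(P,170,225,290,375,.150,.168,'handle'); sel(P,90,140,340,370,.138,.15,'al'); sel(P,80,140,310,330,.138,.15,'lever'); sel(P,100,160,328,340,.09,.12,'arm'); sel(P,150,220,290,380,.06,.075,'pp');sel(P,120,240,280,380,.052,.0615,'lid')
# candidate turning: handle bar dir 21 deg; jaws across
for yaw in (21+90,21-90):
  for turn in (20,0,-30,-60,-90,-120,-150):
    for h in (.14,):
      r=robot.inverse_kinematics([.428,-.3558,h],quat(np.radians(yaw+turn))); print(yaw,turn,None if r is None else np.round(r,2))
```

```text
handle 881 ctr 428.1 -355.7 mean [ 428.  -355.1] size [55.8 12.3] yaw 21.0 pca 21.1 z 0.1575
al 190 ctr 452.2 -282.4 mean [ 452.6 -283.3] size [ 5.5 25. ] yaw -88.1 pca 88.6 z 0.1452
lever 213 ctr 413.5 -279.8 mean [ 413.6 -279.6] size [25.4  5.9] yaw 85.7 pca 86.0 z 0.1453
arm 483 ctr 426.9 -295.6 mean [ 427.7 -298.2] size [ 8.7 55. ] yaw -89.3 pca 88.3 z 0.1057
pp 1243 ctr 403.2 -353.2 mean [ 400.6 -348.6] size [56.8 34.4] yaw 85.6 pca 69.1 z 0.0656
lid 1140 ctr 418.2 -396.6 mean [ 419.5 -395.7] size [25.7 69.7] yaw -4.1 pca 174.3 z 0.0579
111 20 [ 1.51  0.42 -1.09  1.77  0.4   1.2   2.59]
111 0 [ 1.    0.25 -0.44  1.79  0.12  1.13  2.46]
111 -30 [ 0.96  0.24 -0.4   1.79  0.1   1.12  1.94]
111 -60 [ 0.93  0.24 -0.37  1.8   0.09  1.12  1.43]
111 -90 [ 0.91  0.24 -0.34  1.8   0.09  1.12  0.91]
111 -120 [ 0.88  0.23 -0.31  1.8   0.08  1.12  0.39]
111 -150 [ 0.86  0.23 -0.28  1.8   0.07  1.12 -0.12]
-69 20 [ 0.85  0.23 -0.27  1.8   0.07  1.12 -0.3 ]
-69 0 [ 0.83  0.23 -0.25  1.8   0.06  1.12 -0.64]
-69 -30 [ 0.8   0.23 -0.21  1.8   0.05  1.12 -1.16]
-69 -60 [ 0.77  0.22 -0.17  1.8   0.04  1.12 -1.67]
-69 -90 [ 0.73  0.22 -0.14  1.81  0.03  1.12 -2.19]
-69 -120 [-0.36  0.44  1.23  1.85 -0.45  1.17 -2.28]
-69 -150 None
```

Run:
```python
from h import *
z=np.load('w4.npz'); c={k:z[k] for k in('vfov','cx','cy','eye','rotation')}; P=cloud(c,cv2.medianBlur(z['d'],3))
q=P[150:230,290:385].reshape(-1,3); u=np.array([np.cos(np.radians(21)),np.sin(np.radians(21))]); v=np.array([-u[1],u[0]])
a=(q[:,:2]-[.428,-.3555])@u*1000; b=(q[:,:2]-[.428,-.3555])@v*1000
m=(abs(a)<30)
for b0 in range(-24,26,2):
    print(b0,[ (lambda w: int(np.median(q[w,2])*1000) if w.sum() else 0)((abs(a-a0)<2)&(abs(b-b0)<1)) for a0 in range(-28,30,4)])
```

```text
-24 [59, 58, 59, 60, 64, 65, 0, 0, 65, 65, 65, 65, 65, 66, 65]
-22 [60, 59, 65, 65, 66, 0, 0, 0, 0, 65, 65, 66, 65, 66, 65]
-20 [0, 0, 0, 0, 0, 0, 0, 0, 0, 0, 0, 0, 0, 0, 0]
-18 [0, 0, 0, 0, 0, 0, 0, 103, 0, 0, 0, 0, 0, 0, 0]
-16 [0, 0, 0, 0, 0, 103, 0, 0, 0, 0, 0, 0, 0, 0, 0]
-14 [0, 0, 0, 0, 104, 0, 0, 0, 0, 0, 0, 0, 0, 0, 0]
-12 [0, 0, 0, 0, 0, 0, 136, 136, 137, 0, 0, 0, 0, 0, 0]
-10 [0, 0, 0, 0, 0, 137, 137, 137, 137, 137, 0, 0, 0, 0, 0]
-8 [0, 0, 0, 0, 0, 0, 0, 139, 0, 0, 0, 0, 0, 0, 0]
-6 [0, 155, 156, 155, 156, 156, 155, 156, 155, 155, 155, 155, 155, 156, 0]
-4 [155, 157, 157, 157, 157, 157, 157, 157, 157, 157, 157, 157, 157, 157, 66]
-2 [66, 157, 157, 158, 157, 158, 158, 157, 158, 158, 158, 158, 157, 157, 65]
0 [65, 157, 157, 158, 157, 158, 158, 157, 158, 158, 158, 158, 158, 157, 109]
2 [65, 157, 157, 157, 157, 158, 157, 157, 157, 157, 157, 157, 157, 157, 65]
4 [65, 156, 156, 156, 156, 156, 156, 156, 156, 156, 156, 156, 156, 155, 66]
6 [65, 145, 142, 144, 142, 144, 143, 144, 145, 143, 139, 143, 141, 142, 65]
8 [65, 65, 65, 66, 107, 135, 137, 137, 137, 136, 108, 66, 65, 65, 65]
10 [66, 65, 65, 65, 106, 108, 137, 137, 136, 108, 107, 66, 65, 65, 65]
12 [65, 66, 65, 65, 77, 107, 107, 131, 108, 107, 106, 66, 65, 65, 65]
14 [65, 65, 65, 65, 66, 100, 107, 107, 107, 106, 105, 103, 65, 65, 65]
16 [65, 65, 65, 65, 65, 66, 90, 105, 106, 106, 105, 104, 65, 65, 64]
18 [65, 65, 65, 65, 65, 65, 65, 100, 105, 106, 105, 104, 66, 64, 59]
20 [65, 65, 65, 65, 65, 65, 65, 65, 105, 106, 105, 105, 65, 60, 59]
22 [65, 65, 65, 65, 65, 65, 65, 65, 105, 106, 105, 105, 104, 59, 59]
24 [65, 65, 65, 65, 66, 65, 65, 65, 105, 105, 106, 105, 104, 59, 58]
```

Run:
```python
from h import *; from station import robot,readout,cams
q=quat(np.radians(111.0)); x,y=.4281,-.3556
robot.set_gripper(0.42,40)
robot.move_to([x,y,.25],q); 
robot.move_straight([x,y,.1505],q); robot.wait(.25);show(readout.get_state()); print(readout.get_state()['joints'].round(3))
c=cams.calibration('wrist');p,d=cams.camera('wrist'); cv2.imwrite('pics/w5.png',p[:,:,::-1])
```

```text
16.77 pos [ 0.4285 -0.3559  0.1513] F [-0.16  0.24 -0.3 ] T [ 0.144 -0.119  0.001] gap 36.6 yaw 111.0
[ 0.991  0.236 -0.432  1.781  0.108  1.147  2.463]
```

View pics/w5.png

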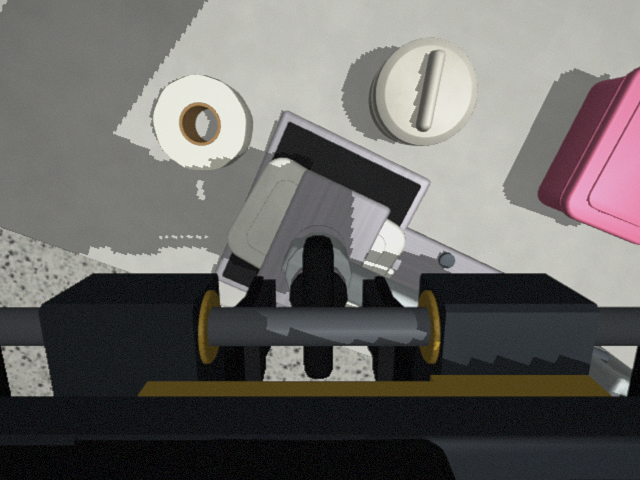

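Run:
```python
from h import *; from station import robot,readout,cams
x,y=.4281,-.3556
robot.set_gripper(0.0,40); robot.wait(.1); show(readout.get_state())
for k in range(1,5):
    robot.move_straight([x,y,.1505],quat(np.radians(111)-.1*k)); robot.wait(.1); show(readout.get_state())
```

```text
17.48 pos [ 0.4282 -0.356   0.1506] F [ 1.8  -3.33 -1.95] T [-0.646 -0.456  0.023] gap 11.5 yaw 110.99
17.83 pos [ 0.4282 -0.356   0.1506] F [ 2.38 -4.77 -2.9 ] T [-0.887 -0.643  0.187] gap 12.0 yaw 105.43
18.18 pos [ 0.4282 -0.3559  0.1506] F [ 1.95 -4.76 -2.94] T [-1.006 -0.687  0.265] gap 11.7 yaw 99.69
18.53 pos [ 0.4282 -0.3559  0.1506] F [ 2.  -4.9 -3.8] T [-1.012 -0.65   0.464] gap 11.7 yaw 93.98
18.88 pos [ 0.4282 -0.3559  0.1506] F [ 0.84 -4.12 -2.86] T [-0.94  -0.638  0.472] gap 11.9 yaw 88.25
```

Run:
```python
from h import *; from station import robot,readout,cams
x,y=.4281,-.3556; a=np.radians(111)-.4
for k in range(1,20):
    robot.move_straight([x,y,.1505],quat(a-.08*k)); robot.wait(.08); T=[]
    for _ in range(3): s=readout.get_state(); T.append(s['ft_torque'][2]); robot.wait(.02)
    print(round(s['time'],2),k,round(.4+.08*k,2),'T',np.mean(T).round(3),np.std(T).round(3),'F',s['contact_force'].round(1),'gap',round(s['finger_gap']*87,1),'z',s['position'][2].round(4),np.degrees(yawof(s['tcp_rot'])).round(2))
    if np.mean(T)>.54 or abs(s['contact_force'][2])>12: break
```

```text
19.25 1 0.48 T 0.493 0.036 F [ 2.6 -5.3 -1.9] gap 11.7 z 0.1506 83.67
19.63 2 0.56 T 0.527 0.024 F [ 3.  -4.3 -2.8] gap 11.7 z 0.1505 79.09
20.02 3 0.64 T 0.564 0.032 F [ 2.  -5.2 -2.2] gap 11.4 z 0.1506 74.51
```

Run:
```python
from h import *; from station import robot,readout,cams
x,y=.4281,-.3556; a=np.radians(111)-.64
def meas():
    T=[]
    for _ in range(12): s=readout.get_state(); T.append(s['ft_torque'][2]); robot.wait(.03)
    return s,np.mean(T),np.std(T)
print(meas()[1:])
for k in range(1,8):
    robot.move_straight([x,y,.1505],quat(a-.05*k)); robot.wait(.1); s,T,sd=meas()
    print(round(s['time'],2),k,round(.64+.05*k,2),'T',T.round(3),sd.round(3),'F',s['contact_force'].round(1),'gap',round(s['finger_gap']*87,1),'z',s['position'][2].round(4))
    if T>.6: break
```

```text
(np.float64(0.5516203489543332), np.float64(0.02593271010508344))
21.15 1 0.69 T 0.58 0.03 F [ 1.9 -5.1 -1.5] gap 11.3 z 0.1506
21.9 2 0.74 T 0.598 0.022 F [ 1.2 -4.4 -3.1] gap 12.1 z 0.1506
22.65 3 0.79 T 0.624 0.033 F [ 2.1 -5.3 -3. ] gap 11.5 z 0.1506
```

Run:
```python
from h import *; from station import robot,readout,cams
x,y=.4281,-.3556; a=np.radians(111)-.79
robot.move_straight([x,y,.1505],quat(a+.37)); robot.wait(.15); show(readout.get_state())
robot.set_gripper(0.42); show(readout.get_state())
robot.move_straight([x,y,.25],quat(a+.37),feed=.2)
robot.move_to([.412,-.372,.36],[0,1,0,0]); robot.wait(.2); show(readout.get_state())
c=cams.calibration('wrist');p,d=cams.camera('wrist'); cv2.imwrite('pics/w6.png',p[:,:,::-1]); np.savez('w6.npz',d=d,p=p,**c)
cv2.imwrite('pics/w6c.png',cv2.resize(p[:300,220:420,::-1],None,fx=2,fy=2))
P=cloud(c,cv2.medianBlur(d,3))
sel(P,160,235,290,375,.150,.168,'handle'); sel(P,90,140,340,370,.138,.155,'al'); sel(P,80,140,310,330,.138,.155,'lever'); sel(P,100,160,328,340,.09,.12,'arm'); sel(P,150,220,290,380,.06,.075,'pp');sel(P,120,240,280,380,.052,.0615,'lid')
```

```text
23.35 pos [ 0.4282 -0.356   0.1505] F [ 2.98 -4.21 -2.64] T [-0.961 -0.75   0.067] gap 11.3 yaw 87.07
24.09 pos [ 0.4281 -0.3555  0.1505] F [ 0.35 -0.01 -1.14] T [ 0.082 -0.15  -0.018] gap 36.4 yaw 86.94
26.25 pos [ 0.4119 -0.3719  0.3596] F [-0.39  0.14  0.42] T [-0.008 -0.058 -0.046] gap 36.7 yaw 0.04
handle 877 ctr 428.2 -355.8 mean [ 428.  -355.2] size [55.3 12.1] yaw 1.3 pca 1.4 z 0.1575
al 190 ctr 452.1 -282.8 mean [ 452.4 -283.5] size [ 5.1 25.3] yaw -88.2 pca 88.9 z 0.1471
lever 218 ctr 413.6 -279.6 mean [ 413.6 -279.6] size [25.4  6. ] yaw 85.7 pca 85.4 z 0.1474
arm 484 ctr 426.8 -297.0 mean [ 427.6 -299.6] size [ 8.7 54.9] yaw -89.5 pca 88.2 z 0.1076
pp 2256 ctr 427.9 -356.0 mean [ 425.4 -351.6] size [58.2 84.1] yaw -4.0 pca 177.9 z 0.0655
lid 1183 ctr 417.9 -396.3 mean [ 418.9 -395.3] size [25.9 69.9] yaw -5.4 pca 173.5 z 0.0579
```

View pics/w6c.png

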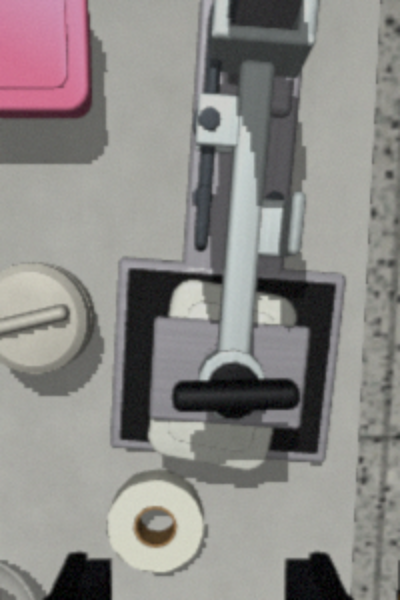

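Run:
```python
from h import *; from station import robot,readout,cams
robot.wait(2.5)
c=cams.calibration('wrist');p,d=cams.camera('wrist'); P=cloud(c,cv2.medianBlur(d,3))
sel(P,160,235,290,375,.150,.168,'handle'); sel(P,90,140,340,370,.138,.155,'al'); sel(P,80,140,310,330,.138,.155,'lever'); sel(P,100,160,328,340,.09,.12,'arm'); sel(P,150,220,290,380,.06,.075,'pp');sel(P,120,240,280,380,.052,.0615,'lid')
p,d=cams.camera('scene'); cv2.imwrite('pics/scene1c.png',cv2.resize(p[160:270,275:405,::-1],None,fx=5,fy=5,interpolation=cv2.INTER_CUBIC)); print(readout.get_state()['time'])
```

```text
handle 875 ctr 428.0 -355.8 mean [ 427.8 -355.2] size [54.6 12.3] yaw 1.9 pca 1.1 z 0.1575
al 201 ctr 452.3 -282.3 mean [ 452.5 -283.3] size [ 5.6 25.3] yaw -88.1 pca 88.6 z 0.1472
lever 217 ctr 413.5 -279.8 mean [ 413.5 -279.8] size [25.1  6. ] yaw 89.8 pca 86.4 z 0.1472
arm 502 ctr 426.6 -297.7 mean [ 427.7 -299.8] size [ 9.4 55.1] yaw -89.4 pca 88.1 z 0.1076
pp 2251 ctr 427.9 -355.8 mean [ 425.4 -351.6] size [58.  84.1] yaw -4.3 pca 177.5 z 0.0655
lid 1186 ctr 417.9 -396.0 mean [ 419.  -395.3] size [26.4 69.8] yaw -6.5 pca 173.4 z 0.0579
28.9
```

View pics/scene1c.png

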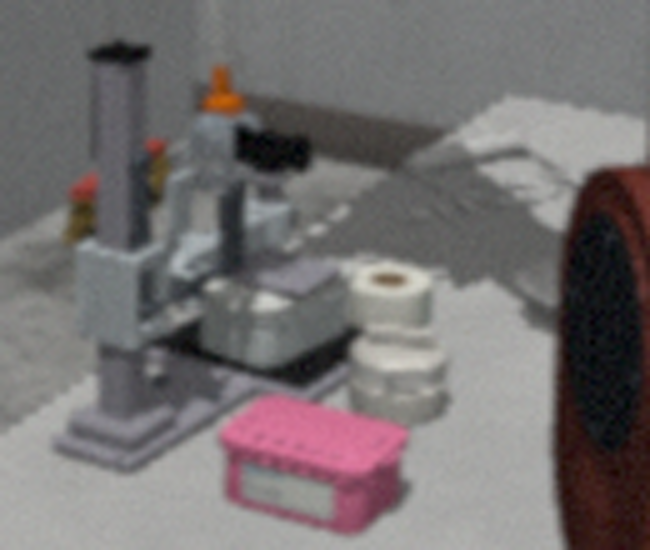

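Run:
```python
from station import robot,readout
robot.hand_in(); print(readout.get_state()['time'])
```

```text
the job is handed in; nothing more can be done
the job is handed in; nothing more can be done
```

The white-lidded box on the press bed is clamped at about 40 N, and I handed the job in at about 29 s of the 58 s allowed.

- **Which box:** I took the box on the bed, at about (330,145) in the wrist picture. The other candidates were the smaller white box at (153,180) and the pink box at (230,28).
- **Lowering the crossbar:** I squeezed the lever to its stop, with the finger gap at 38 mm. I then slid the crossbar down 59.7 mm, until the force on the gripper reached 6 N as the plate met the lid, and let the lever go.
- **Turning the screw:** I turned the handle clockwise in small steps until the averaged torque was 0.62 N m. By the stated relation that is about 40 N on the lid. I unwound most of the handle spring, opened the gripper and backed away.
- **Last checks:** The screw turned 0.34 rad and the crossbar rose about 2 mm. The lever plate is back where it started. Handle, crossbar, pressure plate and lid heights were unchanged 2.5 s later. The lid is still in place, and the gripper is clear of the press. The last pictures show the label roll, timer and pink box undisturbed.

No check failed. The lid force is inferred from the torque, whose readings scattered by about 0.03 N m and were zero to within 0.05 N m with the gripper free. I did not grip the handle again to confirm it.

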